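# Index the swivel shoe-care bin to its next hole

## Task

The square bin on the round swivel base is locked by a spring pin with an upright round knob. Draw the pin clear, turn the bin counter-clockwise (seen from above) to the next hole of the ring, without skipping it, and let the spring drop the pin fully home there. Feel for the hole without forcing the pin against the ring, keep the jar in the bin, leave the other things where they lie, and let go.

Things in the scene. Friction and masses are not known exactly. Their poses are not given: they have to be found in the camera images.
- base: Fixed round black swivel base, 304 mm across, 20 mm high, with a flat steel index ring on it. Origin: on the swivel axis at the underside (on the mat, 3 mm above the work surface); z up. Its -x axis points at the hole in which the pin sits at the start; the holes, 12 mm wide and square-cornered, lie on a circle of radius 125 mm.
- ring (a point): Centre of the ring's top face (32 mm above the underside; radii 105 to 145). The next hole is 0.70 to 1.04 rad counter-clockwise of the starting hole: it is in a clamped, adjustable segment (face 0.3 mm proud), so its angle differs each time and is not measured. The hole after it lies a further 0.66 rad on. Elsewhere along that way the ring is solid: the pin rides on it.
- turn (a joint): Angle of the swivelling part (grey disc with the green bin and the knob's arm) on the base, rad: 0 at the start, grows counter-clockwise seen from above; range -0.15 to 1.75. It turns stiffly (about 2 N at the knob) and stays where it is left. The knob stands on a radial arm at radius 125 mm from the swivel axis, at angle (base -x direction + this value).
- pin (a joint): Lift of the pin, m: 0 is fully home in a hole, the pin leaves the hole at 0.009 (at which it rides on the ring's face) and the upper stop is 0.018. A spring pushes it down with 6 N when home, about 9 N fully drawn. The pin has a 10 mm round-nosed tip in a 12 mm hole.
- knob (a point): Centre, half-way up, of the pin's upright round black knob, 24 mm diameter, 38 mm high. It moves up and down with the pin and swings with the bin. When home, its centre is 79 mm above the base's underside; the arm and boss below it reach up to 54 mm, the bin's rim to 110 mm, and the bin's wall comes as near as 70 mm inward of the knob's axis.
- tip: The pin itself, a steel rod 10 mm across with a round nose, rigid with the knob, running down through the arm. Origin: on the pin's axis, 23 mm below its nose; it lies 79 mm below the knob's centre. The contact force on it is its load against the ring.
- bin (a point): Centre of the square green bin fixed on the swivelling part, half-way up (75 mm above the base's underside, on the swivel axis). Bin 110 x 130 x 70 mm, open top, floor 44 mm and rim 110 mm above the base's underside.
- jar_c (a point): Centre of a loose glass jar, 42 mm diameter, 45 mm high, standing in the bin; must stay in it.
- scoop: Bystander: loose yellow plastic scoop, 200 mm long, 72 wide, 38 high. Origin: underside, at the joint of bowl and handle; bowl to +x.
- squeegee: Bystander: loose squeegee, 200 mm long with a 160 mm wide blade at +x, 19 mm high. Origin: underside, mid-length.
- brush: Bystander: loose oak brush with a hanging hole, 170 mm long, 45 wide, 43 high. Origin: underside, near the middle.
- grip: Bystander: loose stainless bucket handle grip, 100 mm tube along y, 26 mm thick, with two wire ends to +x. Origin: underside of the tube.
Things that resemble listed ones, but are neither listed nor needed, are in the scene too. There is more than one size of the part that bears jar_c; the job needs the middle-sized.

How it is judged:
On the way, in this order (a step that is already met when the one before it is completed fails the run):
1. the pin is drawn clear of its hole before the bin is turned (value of joint pin above 0.0085 m and value of joint turn below 0.1 rad), for 0.1 s.
2. the bin is turned towards the next hole with the pin out (value of joint pin above 0.006 m and value of joint turn above 0.4 rad), for 0.1 s.
3. the pin has dropped home in the next hole (value of joint pin below 0.002 m and value of joint turn between 0.6 and 1.2 rad), for 0.2 s.
At the end, for the whole second after the job is handed in: The pin is home (lift under 2 mm) in the next hole counter-clockwise (bin turned between 0.6 and 1.2 rad, at rest), the jar is still in the bin (all of step 3 and velocity of joint turn between -0.05 and 0.05 rad/s and horizontal distance between jar_c and bin below 0.075 m); the robot touches nothing.
It fails at once if the pin is forced against the ring (more than 25 N) (contact force between tip and anything else above 25 N).
It fails at once if the bin is swung far past the next hole (more than 1.3 rad) (value of joint turn above 1.3 rad).
It fails at once if a bystander is moved by more than 30 mm (distance of any of scoop, squeegee, brush, grip from where it was at the start of the episode above 0.03 m).
It also fails if it takes over 45 s, if anything falls off the work surface, if the arm or the gripper's body presses on something with over 40 N, if the wrist force passes 120 N, or if a joint passes its speed limit or range.

## Robot

A 7-joint arm with a two-finger parallel gripper is mounted at the origin on the work surface. World frame = base frame: x ahead of the robot, y to its left, z up, the work surface at z = 0. Lengths are in m, angles in rad, forces in N, time in s.
With the tool pointing down it reaches from about 0.425 to 0.925 m from the base axis. Payload 6.8 kg.
Tool frame: the origin (TCP) lies at the very end of the fingers, on their centre line; the grasp point (between the pads) lies r.grasp_offset behind it (r.grasp_offset is the distance from the TCP to the grasp point, in m); z points along the fingers, y is the direction in which the jaws open and shut (so a half turn about z gives the same grasp; the last joint's range is limited). The gripper opens to 85 mm and grips with 20 to 120 N. Pads are 22 mm wide; open, the fingers measure 114 mm over their backs; the gripper's body (76 mm by 85 mm) begins 54 mm behind the grasp point. The pads swing forward as they close: fully open they stand 13 mm farther back than shut.
Start: joints at [1.152, 0.477, 0.022, 1.555, -0.011, 1.109, -0.083], TCP at [0.206, -0.643, 0.231] pointing down, gripper open.
Joint ranges: [-2.96, 2.96], [-0.34, 2.1], [-1.41, 1.46], [0.24, 2.44], [-1.37, 4.51], [0.17, 1.92], [-2.96, 2.96]. Speed limits (rad/s): [2.39, 2.39, 3.14, 3.14, 3.14, 3.14, 3.14].

## Interface

Orientations are given as a rotation vector (axis times angle).
In Python, from bench import r gives the robot as it stands.
- The arm moves only by the shell command python3 -m jog 'ROWS' [FORCE]. ROWS is JSON, one flat list of numbers, 7 for each row, row after row: the turn, a rotation vector about the tool's x, y, z normalised to -1 to 1, where 1 is 180 degrees, then the shift along the tool's x, y, z normalised to -1 to 1, where 1 is 200 mm, then the opening, from 0 (shut) to 1 (fully open). In form: [wx, wy, wz, x, y, z, hand, wx, wy, wz, x, y, z, hand, ...]. A call has 1 to 12 rows; each row is the pose to reach, as a shift and turn from the pose measured when the call began, along the tool's axes at that moment, turning the shorter way round; what a row does not reach only later rows make up. A row lasts 1/10 s, in which the tool goes at most 50 mm and 8.59 degrees, less where a joint would pass 70% of its speed; a pose out of reach is approached as far as the arm can. A call with a number of a shift or a turn outside -1 to 1 is refused whole. A call with a gripper value outside its range is refused whole. The fingers move at their own pace and stop on an object; FORCE is the grip in N (left out, the last holds). Time passes only in rows, so rows that repeat a pose let the fingers close. It gives the time, the measured TCP pose, the force and the opening at its end, in the units of the state.
- r.get_obs(): the state, without advancing time (a new reading comes with each control period).
- r.grab_frame(name): name is "scene" or "top"; returns the picture (420x560x3 uint8, red, green, blue); there is no depth.
- r.calibration(name): a dict with "K" (3x3 intrinsics, pixels), "origin" and "rotation" of the camera in the world. Camera axes: x right, y up, looking along -z (the intrinsics and any distortion apply to the point x, -y, -z); pixel columns grow to the right and rows downward; lengths in m; the calibration is good to about 2 mm. A picture is of the moment at which its call begins. calibration takes no time and is no camera call.
- r.hand_in(): hands the job in, once; it reports no verdict.
The state is a dict: "clock": time; "joints": joint angles; "qvel": joint speeds; "tau": joint torques, N m; "tcp_pos": TCP position; "orientation": TCP orientation; "contact_force": force on the tool from outside, world axes, zero at the start; "moment": the same for the moment, N m; "grip_width": finger opening in m.
Only numpy, scipy, OpenCV 4.12 (cv2) and the standard library are available. Lean on these libraries where they do the work, as an engineer would, in place of code of your own. Each camera call takes 0.05 s, during which the arm holds its last target.

## Working session

There is one attempt and no reset: what is moved stays moved. The work goes in short steps, Python scripts to look and compute and a shell command to move; the robot and the scene stay as the last step left them, time stands still between calls to the robot, and variables do not carry over. Pictures are saved under pics/ and viewed, and the job is handed in when it is done.

```bash
mkdir -p pics; ls; python3 - <<'E'
from bench import r
import cv2
print(r.get_obs(), r.grasp_offset)
for n in("scene","top"):
    print(n,r.calibration(n))
    cv2.imwrite(f"pics/{n}0.png",r.grab_frame(n)[:,:,::-1])
E
```

```text
pics
{'clock': 0.0, 'joints': array([ 1.15190542,  0.47783832,  0.02232639,  1.5564401 , -0.0114929 ,
        1.10929581, -0.08310858]), 'qvel': array([-0.00110059,  0.00042869, -0.00118574, -0.00208913, -0.00033916,
        0.00027368, -0.00189112]), 'tau': array([ 4.67175892e-05, -5.96448183e+01,  1.60749178e+00, -2.81196660e+01,
        1.22949597e-02,  9.08097922e-03, -1.19011710e-05]), 'tcp_pos': array([ 0.20623523, -0.64210493,  0.23030462]), 'orientation': array([-3.10194809e+00, -4.85991198e-01,  6.65091414e-04]), 'contact_force': array([ 0.28466759, -0.65851277,  0.30241924]), 'moment': array([ 0.00212815,  0.00108552, -0.00280642]), 'grip_width': 0.08536166846835347} 0.0187
scene {'K': array([[537.63123525,   0.        , 275.35113497],
       [  0.        , 537.63123525, 204.18215971],
       [  0.        ,   0.        ,   1.        ]]), 'origin': array([ 0.98822011, -0.48466621,  1.07819298]), 'rotation': array([0.58237862, 0.25397324, 0.76382261])}
top {'K': array([[501.80434163,   0.        , 276.54523874],
       [  0.        , 501.80434163, 207.90698393],
       [  0.        ,   0.        ,   1.        ]]), 'origin': array([ 0.34623747, -0.01686458,  1.38745378]), 'rotation': array([ 0.08611304, -0.05793188, -1.54382584])}
```

View pics/scene0.png

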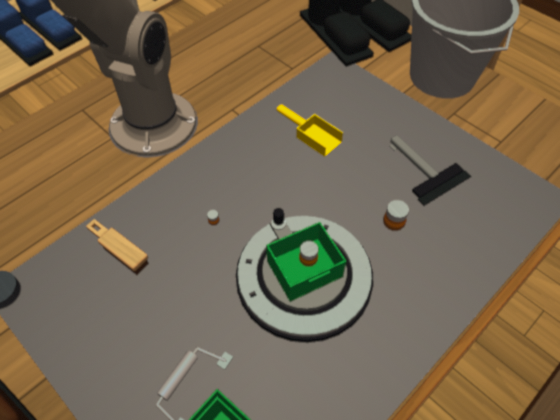

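View pics/top0.png

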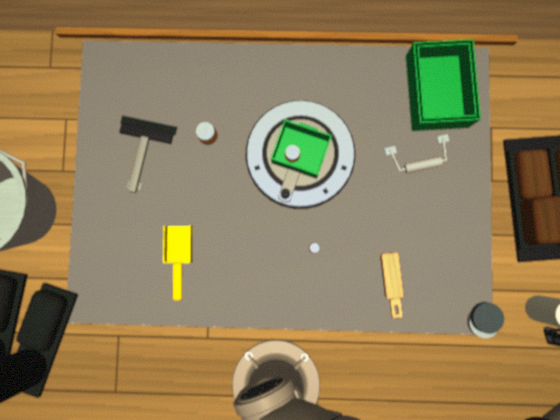

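The top view shows the swivel base centred near (301,154) and the knob near (285,193). The jar is in the bin at (292,152), and dark hole marks lie on the ring at the right. The scoop, brush, squeegee and grip are all well away from the base. Next I'll zoom in and measure.

```bash
cat > h.py <<'E'
import numpy as np, cv2
from scipy.spatial.transform import Rotation as R
from bench import r
def proj(n,P):
    c=r.calibration(n); p=R.from_rotvec(c["rotation"]).inv().apply(np.atleast_2d(P)-c["origin"])
    q=p*[1,-1,-1]; q=q@c["K"].T; return q[:,:2]/q[:,2:]
def ray(n,uv,z):
    c=r.calibration(n); uv=np.atleast_2d(uv).astype(float)
    d=np.c_[uv,np.ones(len(uv))]@np.linalg.inv(c["K"]).T*[1,-1,-1]
    d=R.from_rotvec(c["rotation"]).apply(d); o=c["origin"]
    return o+d*((z-o[2])/d[:,2])[:,None]
E
python3 - <<'E'
from h import *
for n,(u,v,w,h) in dict(top=(235,90,130,125),scene=(225,195,160,145)).items():
    im=cv2.imread(f"pics/{n}0.png")
    cv2.imwrite(f"pics/{n}0z.png",cv2.resize(im[v:v+h,u:u+w],None,fx=4.5 if n=="top" else 4,fy=4.5 if n=="top" else 4,interpolation=cv2.INTER_CUBIC))
# ring ellipse from light ring mask
im=cv2.imread("pics/top0.png");hsv=cv2.cvtColor(im,cv2.COLOR_BGR2HSV)
for n in("top","scene"):
    im=cv2.imread(f"pics/{n}0.png");hsv=cv2.cvtColor(im,cv2.COLOR_BGR2HSV)
    m=((hsv[...,2]>150)&(hsv[...,1]<50)).astype(np.uint8)
    cs,_=cv2.findContours(m,cv2.RETR_EXTERNAL,cv2.CHAIN_APPROX_NONE)
    for c in sorted(cs,key=cv2.contourArea)[::-1][:4]:
        if len(c)<20: continue
        e=cv2.fitEllipse(cv2.convexHull(c)); 
        h=cv2.convexHull(c)[:,0]; P=ray(n,h,.035)[:,:2]
        A=np.c_[2*P,np.ones(len(P))]; s=np.linalg.lstsq(A,(P**2).sum(1),rcond=None)[0]
        print(n,cv2.contourArea(c),e,"circle",s[:2],np.sqrt(s[2]+s[0]**2+s[1]**2))
E
```

```text
top 8694.5 ((300.11419677734375, 152.8346710205078), (105.56824493408203, 106.54328155517578), 84.09819030761719) circle [ 0.62485501 -0.05094781] 0.1458950979403992
top 3184.0 ((309.2754211425781, 301.26593017578125), (60.723812103271484, 215.05018615722656), 85.17900085449219) circle [ 0.18188544 -0.05095487] 0.2144698100663027
top 2253.5 ((280.734130859375, 242.45765686035156), (64.28575897216797, 140.8618621826172), 75.31596374511719) circle [0.4309572  0.00519351] 0.16762318866011358
top 1473.5 ((-10.418815612792969, 199.19113159179688), (70.13948822021484, 100.7664566040039), 3.6770761013031006) circle [0.47159263 0.8628457 ] 0.16573184539252672
scene 4925.5 ((304.2584228515625, 274.4482116699219), (117.44573974609375, 132.37582397460938), 96.33403015136719) circle [ 0.62249949 -0.04999761] 0.14449488961047877
scene 511.0 ((194.87252807617188, 371.6504211425781), (38.40553665161133, 79.27977752685547), 55.56353759765625) circle [ 0.65191481 -0.36999983] 0.07188125326045092
scene 257.5 ((465.2689208984375, 4.322427749633789), (57.60395050048828, 105.68931579589844), 99.04490661621094) circle [0.31141665 1.02899991] 0.16560199427572592
scene 236.0 ((397.8388671875, 208.01377868652344), (15.859942436218262, 20.47736358642578), 105.20964813232422) circle [0.66393414 0.22761513] 0.023534218905045715
```

```bash
ls -la pics
```

```text
total 1344
drwxr-xr-x 2 agent agent   4096 Dec  6 23:32 .
drwxr-xr-x 3 agent agent   4096 Dec  6 23:32 ..
-rw-r--r-- 1 agent agent 290069 Dec  6 23:30 scene0.png
-rw-r--r-- 1 agent agent 317946 Dec  6 23:32 scene0z.png
-rw-r--r-- 1 agent agent 381213 Dec  6 23:30 top0.png
-rw-r--r-- 1 agent agent 368910 Dec  6 23:32 top0z.png
```

View pics/top0z.png

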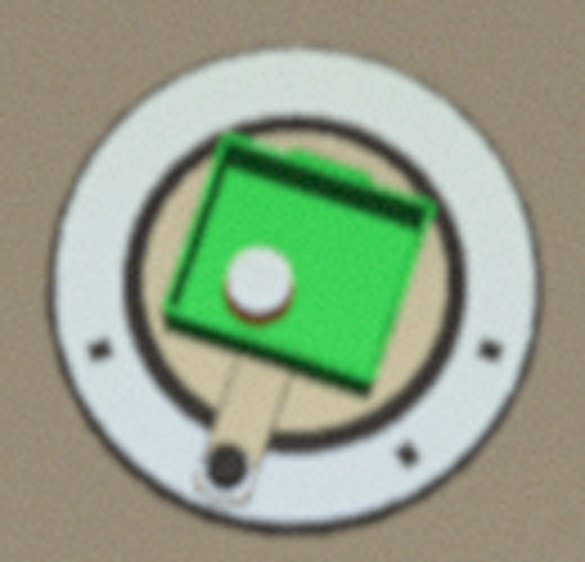

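View pics/scene0z.png

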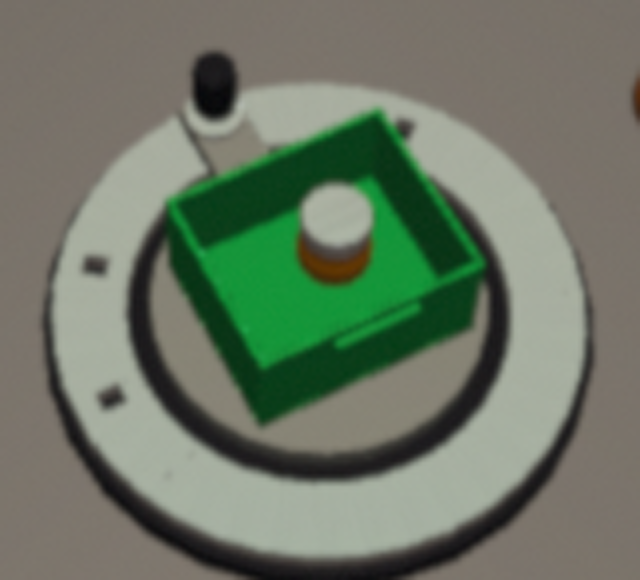

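The zooms show the next hole at top px ≈(325.7,191.1) and scene ≈(249,261). The hole after it is at top ≈(344,168) and scene ≈(253,294). I'll refine these by centroid and triangulate the knob from both views.

```bash
python3 - <<'E'
from h import *
ctr=np.array([0.6237,-0.0505])
def cen(n,u,v,w=6):
    g=cv2.imread(f"pics/{n}0.png",0)[v-w:v+w+1,u-w:u+w+1].astype(float)
    m=np.clip(np.median(g)-25-g,0,None); yy,xx=np.mgrid[-w:w+1,-w:w+1]
    return np.array([u+(m*xx).sum()/m.sum(), v+(m*yy).sum()/m.sum()])
H={}
for n,pts in dict(top=[(326,191),(344,168),(257,167)],scene=[(249,261),(253,294),(326,227)]).items():
    c=dict(top=np.array([0.62485501,-0.05094781]),scene=np.array([0.62249949,-0.04999761]))[n]
    for p in pts:
        q=cen(n,*p); P=ray(n,q,.035)[0,:2]; d=P-c
        print(n,q,P,"r",np.hypot(*d),"ang",np.degrees(np.arctan2(d[1],d[0]))%360)
# knob top: dark circle mask
for n,(u,v,w) in dict(top=(285,193,14),scene=(278,216,14)).items():
    im=cv2.imread(f"pics/{n}0.png",0)[v-w:v+w+1,u-w:u+w+1]
    m=(im<75).astype(np.uint8); k,l,s,ce=cv2.connectedComponentsWithStats(m)
    for i in range(1,k): 
        if s[i,4]>15: print(n,"blob",s[i],ce[i]+[u-w,v-w])
# knob centres assumed at base: top face z
q=(235+228/4.5,90+466/4.5)
for z in (.082,.101): 
    P=ray("top",q,z)[0]; d=P[:2]-ctr; print(z,P,np.hypot(*d),np.degrees(np.arctan2(d[1],d[0]))%360)
E
```

```text
top [326.37752703 191.84908322] [ 0.51781055 -0.12472992] r 0.130008909378356 ang 214.57717401402505
top [344.38871308 168.19936709] [ 0.58380947 -0.17251837] r 0.1283126571804369 ang 251.34391603624
top [257.21393308 166.97312123] [0.58158992 0.06489135] r 0.1236550791219712 ang 110.48029623184472
scene [248.33293197 260.99939795] [ 0.51937333 -0.12071481] r 0.12504369646109514 ang 214.43978884493148
scene [252.3758794  294.04170854] [ 0.58437265 -0.16936702] r 0.12531046374604443 ang 252.28640801118416
scene [322.5264672  229.44102417] [0.5792005  0.05700718] r 0.11543321827589882 ang 112.03049025026729
top blob [ 4  0  7  5 18] [278.44444444 180.72222222]
top blob [11 11  7  8 45] [284.95555556 193.42222222]
scene blob [  9   6  11  17 157] [278.00636943 215.77070064]
0.082 [ 0.50474747 -0.01462807  0.082     ] 0.12424371196041997 163.21852494877788
0.101 [ 0.50244046 -0.01466063  0.101     ] 0.12644499367606452 163.53446949256184
```

```bash
cat >> h.py <<'E'
def row(P,yaw_y):
    """rows numbers to put TCP at P, tool z down, tool y at heading yaw_y (deg, mod 180)"""
    o=r.get_obs(); A=R.from_rotvec(o["orientation"])
    best=None
    for k in (0,180):
        a=np.radians(yaw_y+k); y=np.array([np.cos(a),np.sin(a),0]); z=np.array([0,0,-1.])
        T=R.from_matrix(np.c_[np.cross(y,z),y,z]); w=(A.inv()*T).as_rotvec()
        if best is None or np.linalg.norm(w)<np.linalg.norm(best): best=w
    t=A.inv().apply(np.array(P)-o["tcp_pos"])
    return np.round(np.r_[best/np.pi,t/.2],4)
E
python3 - <<'E'
from h import *
# triangulate knob middle
def lines(n,uv):
    o=r.calibration(n)["origin"]; d=ray(n,uv,0)[0]-o; return o,d/np.linalg.norm(d)
ps=[lines("top",(285.4,193.4)),lines("scene",(278.0,211.5))]
A=sum(np.eye(3)-np.outer(d,d) for o,d in ps);b=sum((np.eye(3)-np.outer(d,d))@o for o,d in ps)
print("top-face tri",np.linalg.solve(A,b))
print("scene centre at .082",ray("scene",(278.0,215.8),.082))
print("top at .101/.095",ray("top",(285.0,193.4),.101))
for P in ([.503,-.0137,.101],[.503,-.0137,.082],[.503,-.0137,.063]): print(proj("scene",P),proj("top",P))
print(row([.503,-.0137,.23],73.5))
E
```

```text
top-face tri [ 0.50339935 -0.01316985  0.10146357]
scene centre at .082 [[ 0.50265535 -0.0111767   0.082     ]]
top at .101/.095 [[ 0.50280253 -0.01293062  0.101     ]]
[[277.25168314 211.71922473]] [[285.29993549 193.33128824]]
[[277.30781056 216.54839892]] [[285.29575795 194.20941627]]
[[277.36251353 221.25501422]] [[285.29169897 195.06262256]]
[-5.0000e-04  2.0000e-04  1.9060e-01  2.3737e+00 -2.5380e+00  5.9000e-03]
```

The knob top triangulates to z 0.1015, expected 0.101, at xy ≈(0.503,-0.013). The radius from the axis is 126 mm, expected 125. The next hole lies at about 0.9 rad, which fits the given range. Moving over now.

```bash
python3 -m jog '[0,0,0,0.1,-0.1,0,1, 0,0,0,0.24,-0.25,0,1, 0,0,0,0.4,-0.42,0,1, 0,0,0,0.56,-0.6,0,1, 0,0,0,0.72,-0.77,0,1, 0,0,0,0.8,-0.86,0,1]'
python3 -m jog '[0,0,0,0.16,-0.17,0,1, 0,0,0,0.32,-0.34,0,1, 0,0,0,0.48,-0.51,0,1, 0,0,0,0.64,-0.68,0,1, 0,0,0,0.75,-0.8,0,1]'; python3 -c "
from h import *
print(row([.503,-.0128,.20],73)); print(r.get_obs()['joints'])"
```

```text
clock: 0.7
tcp_pos: [0.3079, -0.4253, 0.2304]
orientation: [-3.099, -0.493, -0.0]
contact_force: [0.0, 0.7, 0.6]
grip_width: 0.0854
clock: 1.2
tcp_pos: [0.4018, -0.2235, 0.231]
orientation: [-3.098, -0.497, -0.0]
contact_force: [0.6, -0.8, 0.0]
grip_width: 0.0855
[-1.200e-03  1.000e-04  1.957e-01  8.101e-01 -8.415e-01  1.587e-01]
[ 0.59242955  0.13523553 -0.23734921  2.03487405  0.03406421  0.97723172
 -0.91456905]
```

```bash
python3 -m jog '[0,0,0.04,0.15,-0.16,0.03,1, 0,0,0.08,0.3,-0.31,0.06,1, 0,0,0.12,0.45,-0.47,0.09,1, 0,0,0.16,0.6,-0.63,0.12,1, 0,0,0.195,0.74,-0.77,0.15,1, 0,0,0.196,0.81,-0.8415,0.159,1, 0,0,0.196,0.81,-0.8415,0.159,1, 0,0,0.196,0.81,-0.8415,0.159,1]'; python3 -c "
from h import *
print(row([.503,-.0128,.064],73)); print(r.get_obs()['joints'])
cv2.imwrite('pics/scene1.png',r.grab_frame('scene')[:,:,::-1])"
```

```text
clock: 2.0
tcp_pos: [0.5025, -0.013, 0.1995]
orientation: [-3.104, 0.464, 0.003]
contact_force: [-0.8, -0.1, 0.5]
grip_width: 0.0857
[-9.000e-04  8.000e-04  1.000e-04  3.500e-03  2.000e-04  6.777e-01]
[ 0.18986806  0.25255112 -0.33186102  1.97500223  0.09710423  0.93064124
 -2.05773902]
```

View pics/scene1.png

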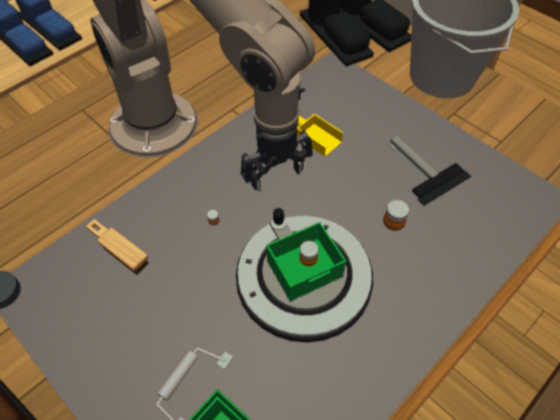

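The gripper hangs above the knob at (278,216) with its jaws spread tangentially. Descending, with TCP z ≈0.066.

```bash
python3 -m jog '[0,0,0,0.0035,0,0.12,1, 0,0,0,0.0035,0,0.25,1, 0,0,0,0.0035,0,0.37,1, 0,0,0,0.0035,0,0.49,1, 0,0,0,0.0035,0,0.59,1, 0,0,0,0.0035,0,0.65,1, 0,0,0,0.0035,0,0.665,1, 0,0,0,0.0035,0,0.665,1]'; python3 -c "
from h import *
cv2.imwrite('pics/scene2.png',cv2.resize(r.grab_frame('scene')[130:340,180:420,::-1],None,fx=2.5,fy=2.5))
cv2.imwrite('pics/top2.png',cv2.resize(r.grab_frame('top')[90:230,220:370,::-1],None,fx=4,fy=4))"
```

```text
clock: 2.85
tcp_pos: [0.5029, -0.0144, 0.0668]
orientation: [-3.104, 0.468, 0.003]
contact_force: [0.9, -0.2, 0.0]
grip_width: 0.0852
```

View pics/scene2.png

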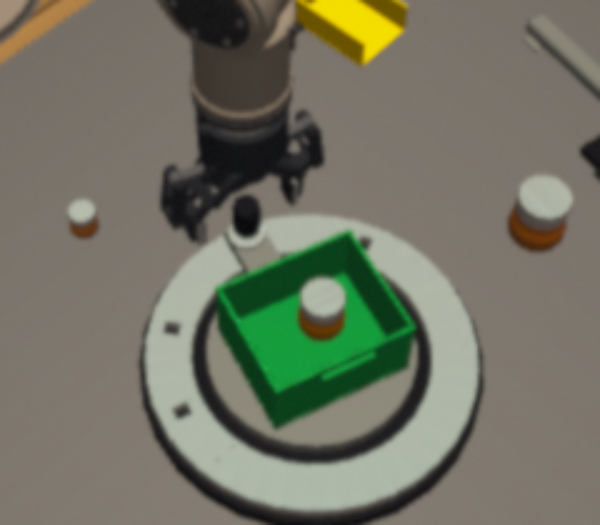

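View pics/top2.png

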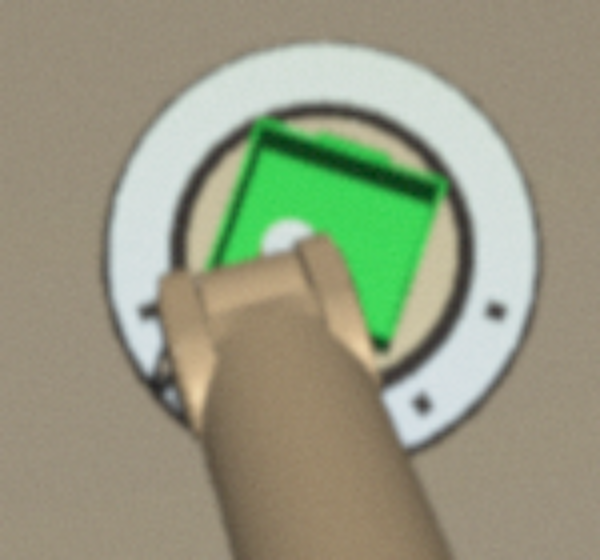

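In the scene crop the knob at (245,213) lies midway between the fingertips at (200,235) and (290,195). Closing.

```bash
python3 -m jog '[0,0,0,0,0,0,0.5, 0,0,0,0,0,0,0.4, 0,0,0,0,0,0,0.35, 0,0,0,0,0,0,0.3, 0,0,0,0,0,0,0.25, 0,0,0,0,0,0,0.2, 0,0,0,0,0,0,0.15, 0,0,0,0,0,0,0.15]' 20;python3 -m jog '[0,0,0,0,0,0,0.1, 0,0,0,0,0,0,0.1, 0,0,0,0,0,0,0.1]' 40
```

```text
clock: 3.75
tcp_pos: [0.5037, -0.0138, 0.0678]
orientation: [-3.103, 0.467, -0.0]
contact_force: [-1.4, 0.7, 4.5]
grip_width: 0.0237
clock: 4.05
tcp_pos: [0.5037, -0.0138, 0.0679]
orientation: [-3.103, 0.467, -0.0]
contact_force: [-0.7, 0.6, 6.3]
grip_width: 0.0232
```

It gripped at 23.2–23.7 mm, and the knob is 24 mm. Now drawing the pin.

```bash
python3 -m jog '[0,0,0,0,0,-0.01,0.1, 0,0,0,0,0,-0.025,0.1, 0,0,0,0,0,-0.04,0.1, 0,0,0,0,0,-0.055,0.1, 0,0,0,0,0,-0.065,0.1, 0,0,0,0,0,-0.07,0.1, 0,0,0,0,0,-0.07,0.1, 0,0,0,0,0,-0.07,0.1]'; python3 -c "
from h import *
o=r.get_obs();print(o['tcp_pos'],o['contact_force'],o['grip_width'])
im=r.grab_frame('scene');cv2.imwrite('pics/scene3.png',cv2.resize(im[150:330,200:400,::-1],None,fx=4,fy=4)[:600])"
```

```text
clock: 4.85
tcp_pos: [0.5036, -0.0138, 0.0818]
orientation: [-3.103, 0.467, 0.0]
contact_force: [2.9, 2.0, -8.9]
grip_width: 0.0231
[ 0.50362166 -0.01380258  0.08180271] [ 2.8595524   1.95921841 -8.85856335] 0.023077237267160888
```

View pics/scene3.png

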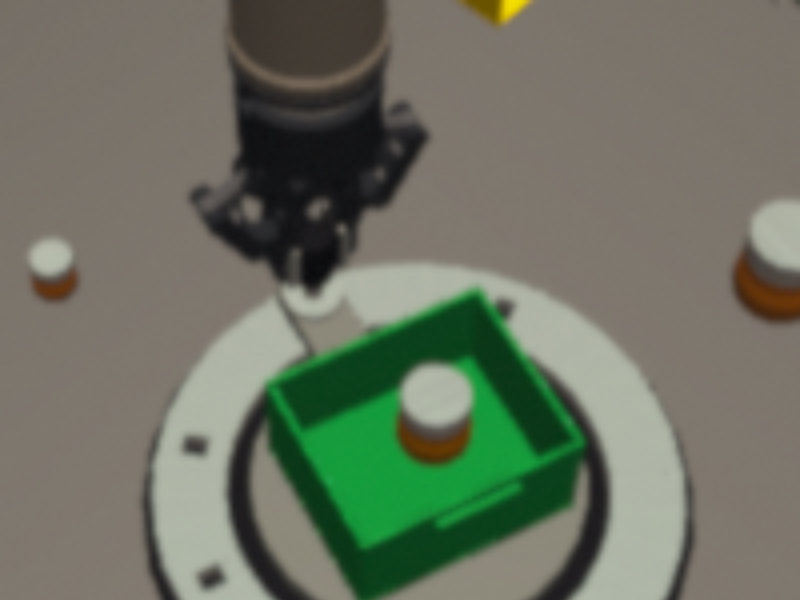

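The pin is drawn about 14 mm with 8.9 N on the tool, matching the spring. Tool +y points CCW-tangential and +x points inward. I'll turn 42° of the expected ~52° with the pin held up.

```bash
python3 -m jog '[0,0,-0.011,0.0004,0.022,-0.003,0.1, 0,0,-0.028,0.0024,0.0546,-0.003,0.1, 0,0,-0.05,0.0077,0.098,-0.003,0.1, 0,0,-0.072,0.016,0.141,-0.003,0.1, 0,0,-0.094,0.027,0.183,-0.003,0.1, 0,0,-0.117,0.0416,0.2247,-0.003,0.1, 0,0,-0.139,0.0587,0.265,-0.003,0.1, 0,0,-0.161,0.0786,0.304,-0.003,0.1, 0,0,-0.183,0.101,0.3415,-0.003,0.1, 0,0,-0.2056,0.126,0.377,-0.003,0.1, 0,0,-0.222,0.147,0.403,-0.003,0.1, 0,0,-0.233,0.161,0.4195,-0.003,0.1]'; python3 -c "
from h import *
im=r.grab_frame('scene');cv2.imwrite('pics/scene4.png',cv2.resize(im[170:340,190:390,::-1],None,fx=3.5,fy=3.5))
im=r.grab_frame('top');cv2.imwrite('pics/top4.png',cv2.resize(im[90:230,220:370,::-1],None,fx=4,fy=4))
o=r.get_obs();d=o['tcp_pos'][:2]-[.6232,-.0515];print(o['tcp_pos'],o['contact_force'],o['grip_width'],o['moment'],np.hypot(*d),np.degrees(np.arctan2(d[1],d[0]))%360)"
```

```text
clock: 6.1
tcp_pos: [0.5092, -0.1036, 0.0817]
orientation: [-3.064, -0.677, 0.0]
contact_force: [1.9, 2.3, -9.0]
grip_width: 0.0231
[ 0.509402   -0.10400047  0.08175119] [ 2.18227672 -0.12286363 -8.80963905] 0.02282417180841894 [-0.11590493 -0.54557698  0.06525367] 0.12532471384807578 204.76613953582614
```

View pics/scene4.png

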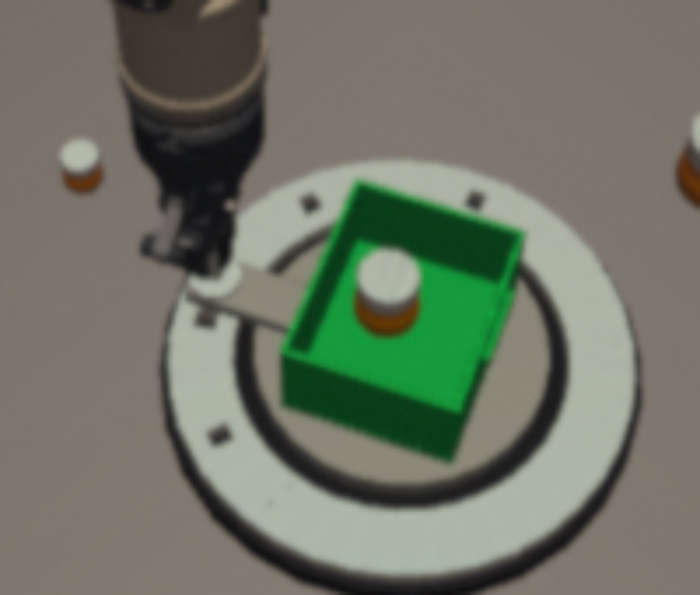

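View pics/top4.png

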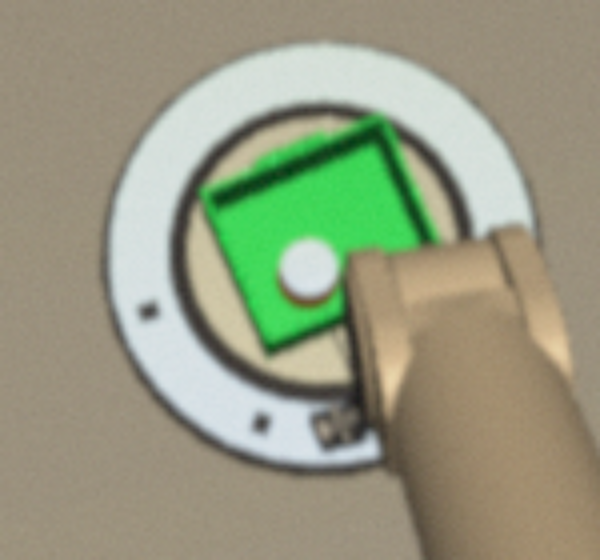

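The starting hole is now exposed at scene ≈(278.6,227.7), so the angle between holes can be measured directly.

```bash
python3 - <<'E'
from h import *
C=np.array([.6232,-.0515])
for n,pts in dict(scene=[(278.6,227.7),(248.33,261.0),(252.4,294.04)],top=[(220+262/4,90+424/4),(326.38,191.85),(344.4,168.2)]).items():
    P=ray(n,pts,.035)[:,:2]; 
    d=P-C; a=np.degrees(np.arctan2(d[:,1],d[:,0]))%360
    print(n,P.round(4).tolist(),np.hypot(*d.T),a, np.radians(a-a[0]))
    # circle through three holes
    A=np.c_[2*P,np.ones(3)]; s=np.linalg.solve(A,(P**2).sum(1)); c=s[:2]; d=P-c; a=np.degrees(np.arctan2(d[:,1],d[:,0]))%360
    print("  fit",c,np.hypot(*d.T),np.radians(a-a[0]),a)
E
```

```text
scene [[0.5043, -0.0113], [0.5194, -0.1207], [0.5844, -0.1693]] [0.12547558 0.1247885  0.12404989] [161.29785988 213.69020472 251.77622082] [0.         0.91441892 1.5791453 ]
  fit [ 0.62227966 -0.0508408 ] [0.12439289 0.12439289 0.12439289] [0.         0.92028523 1.58518309] [161.44952974 214.17798961 252.27383054]
top [[0.5038, -0.0143], [0.5178, -0.1247], [0.5838, -0.1725]] [0.1251014  0.12833954 0.12729714] [162.68251673 214.79539793 251.97417526] [0.         0.90954136 1.55843344]
  fit [ 0.61801301 -0.05587345] [0.12158595 0.12158595 0.12158595] [0.         0.95140304 1.63492977] [159.98642504 214.49780357 253.66100054]
```

The next hole is at ≈0.915 rad (52.4°), and the one after checks at +0.66. I'm at 42.3°, so I'll turn 5° more and then lower gently until the pin rests on the ring.

```bash
python3 -m jog '[0,0,-0.011,0.0004,0.022,0,0.1, 0,0,-0.022,0.0015,0.044,0,0.1, 0,0,-0.028,0.0024,0.0546,0,0.1, 0,0,-0.028,0.0024,0.0546,0.005,0.1, 0,0,-0.028,0.0024,0.0546,0.01,0.1, 0,0,-0.028,0.0024,0.0546,0.014,0.1, 0,0,-0.028,0.0024,0.0546,0.017,0.1]'
python3 -m jog '[0,0,0,0,0,0.002,0.1, 0,0,0,0,0,0.0035,0.1]'
```

```text
clock: 6.9
tcp_pos: [0.5143, -0.1136, 0.0782]
orientation: [-3.033, -0.808, -0.0]
contact_force: [2.2, 1.8, -7.6]
grip_width: 0.0228
clock: 7.1
tcp_pos: [0.5143, -0.1136, 0.0775]
orientation: [-3.033, -0.808, -0.0]
contact_force: [2.2, 1.4, -7.9]
grip_width: 0.0226
```

```bash
python3 -m jog '[0,0,0,0,0,0.0015,0.1, 0,0,0,0,0,0.002,0.1]'; python3 -m jog '[0,0,0,0,0,0.0015,0.1, 0,0,0,0,0,0.002,0.1]'
```

```text
clock: 7.3
tcp_pos: [0.5143, -0.1136, 0.0772]
orientation: [-3.033, -0.808, -0.0]
contact_force: [2.4, 1.2, -7.6]
grip_width: 0.0226
clock: 7.5
tcp_pos: [0.5144, -0.1136, 0.077]
orientation: [-3.033, -0.808, -0.0]
contact_force: [0.7, 1.2, -4.5]
grip_width: 0.0228
```

Force is shedding onto the ring at z = 0.0770, which is lift ≈9.1 mm as predicted. A hair lower, then open to a loose cage.

```bash
python3 -m jog '[0,0,0,0,0,0.001,0.1, 0,0,0,0,0,0.001,0.1]'; python3 -m jog '[0,0,0,0,0,0,0.31, 0,0,0,0,0,0,0.33, 0,0,0,0,0,0,0.33, 0,0,0,0,0,0,0.33]' 20;  python3 -c "
from h import *
o=r.get_obs();d=o['tcp_pos'][:2]-[.6232,-.0515];print(o['tcp_pos'],o['contact_force'],o['grip_width'],np.hypot(*d),np.degrees(np.arctan2(d[1],d[0]))%360)
im=r.grab_frame('scene');cv2.imwrite('pics/scene5.png',cv2.resize(im[190:300,200:340,::-1],None,fx=5,fy=5))"
```

```text
clock: 7.7
tcp_pos: [0.5143, -0.1136, 0.0769]
orientation: [-3.033, -0.808, -0.0]
contact_force: [1.0, 1.4, -3.8]
grip_width: 0.0225
clock: 8.1
tcp_pos: [0.5145, -0.1138, 0.0771]
orientation: [-3.034, -0.807, -0.001]
contact_force: [0.4, -0.6, 0.4]
grip_width: 0.028
[ 0.51449436 -0.11382791  0.07714599] [ 0.37894015 -0.56398573  0.43648541] 0.02801798331199706 0.12530636632506612 209.8284105009168
```

View pics/scene5.png

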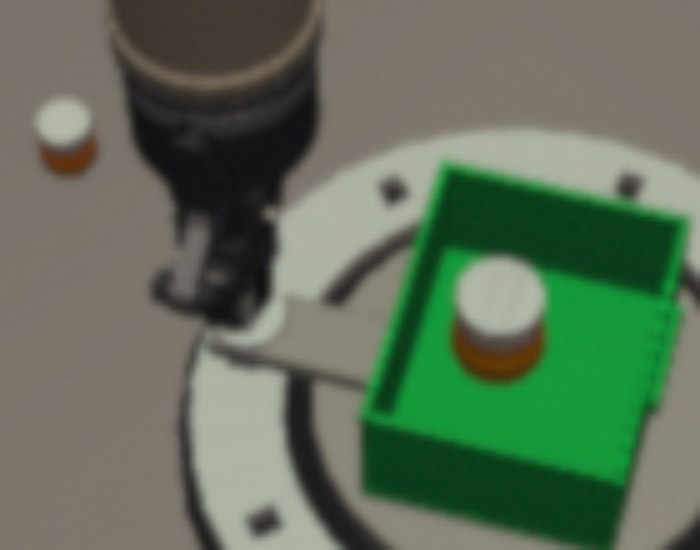

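The knob is caged and free, with the pin riding the ring and no external force. Pushing with the trailing finger, first ~7 mm of knob travel, then in small steps.

```bash
python3 -m jog '[0,0,-0.003,0,0.006,0,0.33, 0,0,-0.006,0.0001,0.012,0,0.33, 0,0,-0.009,0.0003,0.018,0,0.33, 0,0,-0.012,0.0005,0.024,0,0.33, 0,0,-0.015,0.0007,0.03,0,0.33, 0,0,-0.018,0.001,0.036,0,0.33, 0,0,-0.02,0.0013,0.04,0,0.33]';  python3 -c "
from h import *
o=r.get_obs();f=o['contact_force'];A=R.from_rotvec(o['orientation']);print('tool force',A.inv().apply(f))"
python3 -m jog '[0,0,-0.0015,0,0.003,0,0.33, 0,0,-0.0025,0,0.005,0,0.33]';  python3 -c "
from h import *
o=r.get_obs();f=o['contact_force'];A=R.from_rotvec(o['orientation']);print('tool force',A.inv().apply(f));d=o['tcp_pos'][:2]-[.6232,-.0515];print(np.hypot(*d),np.degrees(np.arctan2(d[1],d[0]))%360)
im=r.grab_frame('scene');cv2.imwrite('pics/scene6.png',cv2.resize(im[190:300,200:340,::-1],None,fx=5,fy=5))"
```

```text
clock: 8.85
tcp_pos: [0.517, -0.1172, 0.0768]
orientation: [-3.001, -0.906, 0.003]
contact_force: [-6.7, 11.0, 6.8]
grip_width: 0.0283
tool force [  0.52790877 -12.86194176  -6.71779859]
clock: 9.05
tcp_pos: [0.5174, -0.1174, 0.0767]
orientation: [-2.996, -0.919, 0.003]
contact_force: [-2.3, 4.7, 1.5]
grip_width: 0.0283
tool force [ 0.76672671 -5.19459404 -1.44232104]
0.12462806643945405 211.92110577675757
```

View pics/scene6.png

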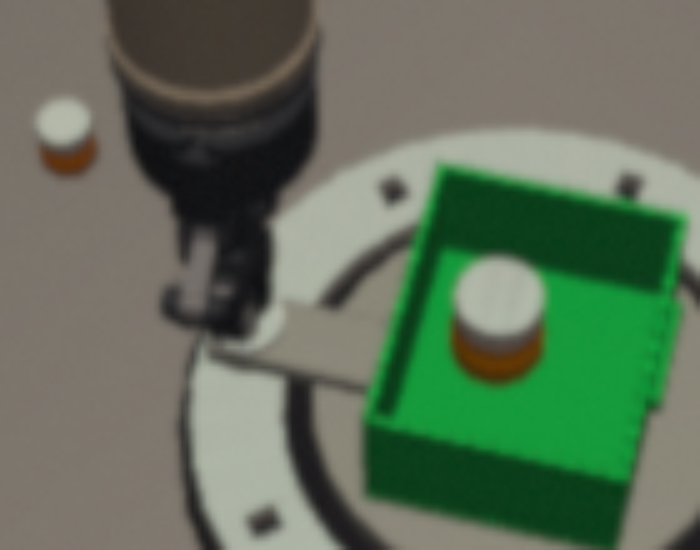

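The push met more drag than the 2 N expected: 13 N peak, relaxing to 5 N. That's likely the 0.3 mm proud edge of the segment. I won't force it. I'll back off 2 mm, re-grip, lift over the edge, then lower above the hole.

```bash
python3 -m jog '[0,0,0,0,-0.005,0,0.33, 0,0,0,0,-0.01,0,0.33, 0,0,0,0,-0.01,0,0.33]';python3 -m jog '[0,0,0,0,0,0,0.28, 0,0,0,0,0,0,0.1, 0,0,0,0,0,0,0.1, 0,0,0,0,0,0,0.1]' 40; python3 -c "
from h import *
o=r.get_obs();f=o['contact_force'];A=R.from_rotvec(o['orientation']);print('tool force',A.inv().apply(f));d=o['tcp_pos'][:2]-[.6232,-.0515];print(np.hypot(*d),np.degrees(np.arctan2(d[1],d[0]))%360)"
```

```text
clock: 9.4
tcp_pos: [0.5164, -0.1164, 0.0768]
orientation: [-2.997, -0.918, 0.003]
contact_force: [0.0, 0.1, 0.3]
grip_width: 0.0281
clock: 9.8
tcp_pos: [0.5166, -0.1168, 0.0769]
orientation: [-2.998, -0.918, 0.003]
contact_force: [-0.7, -0.6, -0.6]
grip_width: 0.0232
tool force [-0.8875336   0.14110881  0.63844959]
0.12497661131882454 211.49730764742776
```

```bash
python3 -m jog '[0,0,0,0,0,-0.006,0.1, 0,0,0,0,0,-0.012,0.1, 0,0,0,0,0,-0.012,0.1, 0,0,-0.002,0,0.01,-0.012,0.1, 0,0,-0.004,0,0.02,-0.012,0.1, 0,0,-0.005,0,0.03,-0.012,0.1, 0,0,-0.005,0,0.037,-0.012,0.1, 0,0,-0.005,0,0.037,-0.012,0.1]'; python3 -c "
from h import *
o=r.get_obs();f=o['contact_force'];A=R.from_rotvec(o['orientation']);print('tool force',A.inv().apply(f));d=o['tcp_pos'][:2]-[.6232,-.0515];print(np.hypot(*d),np.degrees(np.arctan2(d[1],d[0]))%360)"
```

```text
clock: 10.6
tcp_pos: [0.5197, -0.1223, 0.0786]
orientation: [-2.989, -0.943, 0.006]
contact_force: [-2.1, 4.8, -9.5]
grip_width: 0.0231
tool force [ 1.0562202  -5.06929199  9.50604278]
0.12543240862413585 214.38041735795673
```

```bash
python3 -m jog '[0,0,0,0,0.006,0,0.1, 0,0,0,0,0.01,0,0.1]'; python3 -m jog '[0,0,0,0,0.001,0.004,0.1, 0,0,0,0,0.001,0.007,0.1, 0,0,0,0,0.001,0.008,0.1]';python3 -c "
from h import *
o=r.get_obs();f=o['contact_force'];A=R.from_rotvec(o['orientation']);print('tool force',A.inv().apply(f));d=o['tcp_pos'][:2]-[.6232,-.0515];print(np.hypot(*d),np.degrees(np.arctan2(d[1],d[0]))%360)"
```

```text
clock: 10.8
tcp_pos: [0.5203, -0.1233, 0.0782]
orientation: [-2.987, -0.945, 0.007]
contact_force: [-2.0, 6.1, -8.8]
grip_width: 0.0232
clock: 11.1
tcp_pos: [0.5203, -0.1234, 0.0765]
orientation: [-2.987, -0.945, 0.008]
contact_force: [-1.2, 4.2, -7.7]
grip_width: 0.0226
tool force [ 1.45058801 -4.03037614  7.69190234]
0.12550170245218595 214.93658255165954
```

At z = 0.0765 the tool still carries the spring load, below the height where the ring stopped it. The nose seems to be over the hole, so I'll keep lowering.

```bash
python3 -m jog '[0,0,0,0,0,0.0025,0.1, 0,0,0,0,0,0.004,0.1]'; python3 -m jog '[0,0,0,0,0,0.0025,0.1, 0,0,0,0,0,0.005,0.1]'
```

```text
clock: 11.3
tcp_pos: [0.5203, -0.1233, 0.0757]
orientation: [-2.987, -0.945, 0.008]
contact_force: [-1.3, 4.8, -7.8]
grip_width: 0.0228
clock: 11.5
tcp_pos: [0.5204, -0.1233, 0.0747]
orientation: [-2.987, -0.945, 0.008]
contact_force: [-1.0, 3.2, -8.7]
grip_width: 0.0228
```

Still spring-loaded at 0.0747, so the pin is entering the hole. Lowering the rest toward the home height of ≈0.068.

```bash
python3 -m jog '[0,0,0,0,0,0.005,0.1, 0,0,0,0,0,0.01,0.1, 0,0,0,0,0,0.015,0.1]'; python3 -m jog '[0,0,0,0,0,0.004,0.1, 0,0,0,0,0,0.008,0.1, 0,0,0,0,0,0.011,0.1]'
```

```text
clock: 11.8
tcp_pos: [0.5204, -0.1233, 0.0717]
orientation: [-2.987, -0.945, 0.008]
contact_force: [-1.8, 4.1, -5.8]
grip_width: 0.0228
clock: 12.1
tcp_pos: [0.5203, -0.1233, 0.0695]
orientation: [-2.987, -0.945, 0.008]
contact_force: [-2.3, 4.3, -4.7]
grip_width: 0.0232
```

```bash
python3 -m jog '[0,0,0,0,0,0.003,0.1, 0,0,0,0,0,0.006,0.1, 0,0,0,0,0,0.006,0.1]'; python3 -m jog '[0,0,0,0,0,0,0.31, 0,0,0,0,0,0,0.33, 0,0,0,0,0,0,0.36, 0,0,0,0,0,0,0.36]' 20; python3 -c "
from h import *
im=r.grab_frame('scene');cv2.imwrite('pics/scene7.png',cv2.resize(im[190:300,200:340,::-1],None,fx=5,fy=5))"
```

```text
clock: 12.4
tcp_pos: [0.5204, -0.1233, 0.0684]
orientation: [-2.987, -0.945, 0.008]
contact_force: [-2.5, 3.4, -3.0]
grip_width: 0.023
clock: 12.8
tcp_pos: [0.521, -0.124, 0.0689]
orientation: [-2.988, -0.944, 0.006]
contact_force: [-0.1, 0.4, 0.1]
grip_width: 0.0308
```

View pics/scene7.png

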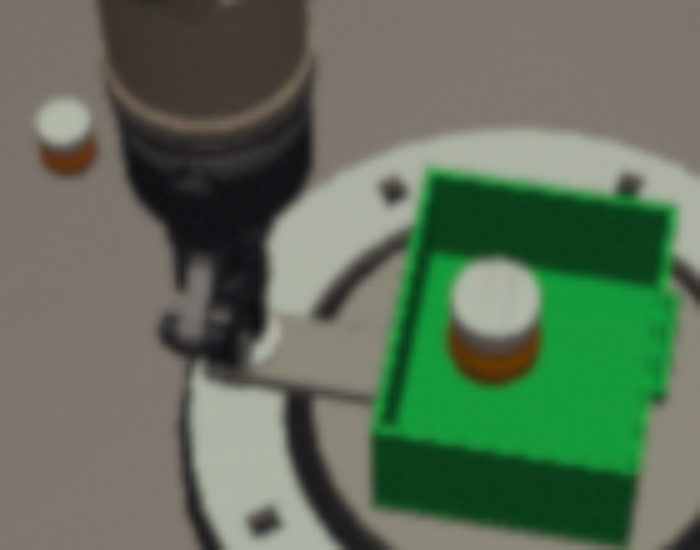

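The tool is now force-free. Opening wider and withdrawing straight up to inspect the knob.

```bash
python3 -m jog '[0,0,0,0,0,0,0.5, 0,0,0,0,0,0,0.8, 0,0,0,0,0,0,0.8, 0,0,0,0,0,-0.05,0.8, 0,0,0,0,0,-0.15,0.8, 0,0,0,0,0,-0.3,0.8, 0,0,0,0,0,-0.45,0.8, 0,0,0,0,0,-0.6,0.8, 0,0,0,0,0,-0.7,0.8, 0,0,0,0,0,-0.75,0.8]'
python3 -c "
from h import *
im=r.grab_frame('scene');cv2.imwrite('pics/scene8f.png',im[:,:,::-1]);cv2.imwrite('pics/scene8.png',cv2.resize(im[190:300,200:340,::-1],None,fx=5,fy=5))
im=r.grab_frame('top');cv2.imwrite('pics/top8f.png',im[:,:,::-1])"
```

```text
clock: 13.85
tcp_pos: [0.5228, -0.1247, 0.2215]
orientation: [-2.99, -0.945, 0.002]
contact_force: [-0.5, -0.2, -0.9]
grip_width: 0.0684
```

View pics/scene8.png

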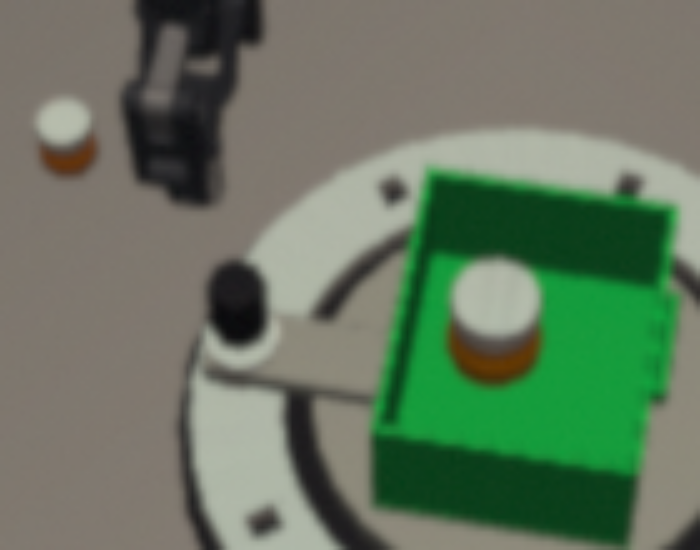

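View pics/top8f.png

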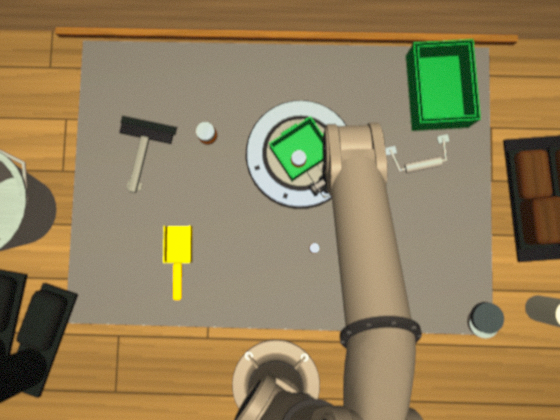

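The knob stands upright in line with the arm, low over its boss at (237,305) in the crop. The jar is in the bin and the bystanders look unmoved. Next, a numeric check of the pin lift and bystander positions.

```bash
python3 - <<'E'
from h import *
C=np.array([.6225,-.051])
def blob(f,u,v,w=15):
    im=cv2.imread(f,0)[v-w:v+w+1,u-w:u+w+1]; k,l,s,c=cv2.connectedComponentsWithStats((im<75).astype(np.uint8))
    i=1+np.argmax(s[1:,4]); return c[i]+[u-w,v-w],s[i]
for f,u,v,a in(("pics/scene0.png",278,216,None),("pics/scene8f.png",247,250,None)):
    print(f,blob(f,u,v))
q,_=blob("pics/scene8f.png",247,250)
q0,_=blob("pics/scene0.png",278,216)
# nominal: turn about C by t from start knob, at lift h: residual vs blob shift
P0=np.array([.503,-.0128])
for h in (0,.002,.004,.006,.009):
    for t in (.90,.915,.93):
        c,s=np.cos(t),np.sin(t); P=C+np.array([[c,-s],[s,c]])@(P0-C)
        e=(proj("scene",[*P,.082+h])-proj("scene",[*P0,.082]))[0]-(q-q0); print(h,t,e.round(2))
a=cv2.imread("pics/top0.png");b=cv2.imread("pics/top8f.png")
d=cv2.absdiff(a,b).max(2)
for n,(u,v,w,h) in dict(scoop=(160,222,34,82),squeegee=(115,112,65,84),grip=(382,132,70,45),brush=(378,250,28,70)).items():
    print(n,(d[v:v+h,u:u+w]>60).sum())
E
```

```text
pics/scene0.png (array([278.00636943, 215.77070064]), array([ 10,   7,  11,  17, 157], dtype=int32))
pics/scene8f.png (array([246.91719745, 250.20382166]), array([  9,   7,  12,  17, 157], dtype=int32))
0 0.9 [ 0.33 -0.84]
0 0.915 [ 0.14 -0.1 ]
0 0.93 [-0.05  0.65]
0.002 0.9 [ 0.28 -1.32]
0.002 0.915 [ 0.09 -0.57]
0.002 0.93 [-0.1   0.18]
0.004 0.9 [ 0.23 -1.8 ]
0.004 0.915 [ 0.04 -1.05]
0.004 0.93 [-0.15 -0.3 ]
0.006 0.9 [ 0.18 -2.28]
0.006 0.915 [-0.01 -1.53]
0.006 0.93 [-0.2  -0.78]
0.009 0.9 [ 0.11 -3.  ]
0.009 0.915 [-0.09 -2.25]
0.009 0.93 [-0.27 -1.5 ]
scoop 0
squeegee 0
grip 39
brush 931
```

The image fits lift ≈0 at turn ≈0.915 rad, to within 0.15 px. The force and height record during the drop agrees. Handing in.

```bash
python3 -c "
from bench import r
o=r.get_obs();print(o['clock'],o['contact_force']);print(r.hand_in())"
```

```text
13.95 [-0.07137917 -0.48965848 -0.5932684 ]
the job is handed in; nothing more can be done
None
```

I drew the pin about 14 mm, turned the bin counter-clockwise about 0.915 rad to the next hole, and lowered the pin into it. Then I let go, withdrew straight up and handed in at 13.95 s; no verdict was reported.

**Feeling for the hole:** I first pushed the knob along with the pin riding on the ring. It met about 13 N, where I expected about 2 N, probably at the raised edge of the segment. I backed off, gripped again, lifted the pin over the edge and lowered it above the hole. I could not read the load on the pin's tip directly.

**Last checks:**
- **Pin:** just before release the gripper was within about 0.5 mm of the height it had when it first gripped the knob with the pin home. The scene image afterwards fits zero lift at 0.915 rad. That fit depends on the assumed angle: 2 mm of lift at 0.93 rad fits almost as well. The gripper height is the stronger evidence.
- **Jar and contact:** the jar is still in the bin, and the tool showed no contact force.
- **Bystanders:** the scoop and squeegee showed no change in the top view. The grip showed only a few changed pixels. The arm hid the brush in the last top view, so I could not compare it, but the arm's path did not go near it at low height.

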